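# Vent the dry box, release its two catches and hold the door wide

## Task

The sealed dry box is under a slight vacuum: press the round vent head on its roof fully down and keep it down for about a second to let air in. Then squeeze the sliding bolt fully back against its post, squeeze the two tabs of the catch on top of the door together, and swing the door out past its spring-roller check. Its closer pulls it back from there, so finish while still holding the door steady and wide open, about square to the front, ready for a rack to be loaded; leave the other things on the bench alone.

Things in the scene. Friction and masses are not known exactly. Their poses are not given: they have to be found in the camera images.
- dry_box: Bench-top dry storage box, clear walls, white frame and roof, fixed to the bench: 150 mm deep (x), 200 mm wide (y), roof top 150 mm above the bench. Origin: centre of the underside. x points to its back, y to the hinge side (left seen from the front), z up; the door is on the -x side. Includes door, catches and vent. A dial 12 mm high stands on the roof at the back left.
- vent_top (a point): Centre of the top of the vent head: a round aluminium mushroom button 28 mm across on the roof, right of the middle when seen from the front; its top stands 40 mm above the roof when up. Moves with the head. Behind the box a wall ledge spans 190 to 360 mm above the bench, its front edge running from x 0.63 at y -0.46 to x 0.77 at y 0.25: keep the gripper clear of it.
- vent (a joint): Vent head travel in m: 0 up, 0.008 fully down on its stop. Spring return: 2 N to start, 6 N at the stop.
- bolt_thumb (a point): Top centre (42 mm above the roof) of the outer face of the sliding bolt's thumb-piece; moves with it. Upright steel plate 18 mm wide (box x), 6 mm thick (box y), free to grip from 17 to 42 mm above the roof; this face looks to box -y. On that side bolt, guide and staple up to 17 mm above the roof lie below the finger.
- bolt_post (a point): Top centre (42 mm above the roof) of the outer face of the bolt's fixed finger post, an upright steel plate like the thumb-piece; this face looks to box +y. It lies 52 mm from bolt_thumb along box y with the bolt shot, 36 mm with it drawn. Beyond it the roller housing and hinge cam are at most 13 mm above the roof.
- bolt (a joint): Sliding bolt in m: 0 shot through the staple on the door, 0.016 fully drawn (thumb-piece moved to box +y, towards the post). Drags with about 2.5 N and stays where it is left.
- catch_mid (a point): Top middle of the squeeze catch (42 mm above the roof) on the door's top edge near its free end; turns with the door. Each side of it along the door stands a finger tab 18 mm wide, 6 mm thick, free to grip 16 to 42 mm above the roof; outer faces 48 mm apart at rest, 30 mm squeezed. x: normal to the door, inwards; y: along the door to its hinge. Keeper posts on the roof behind are 14 mm high.
- tab_hinge (a joint): Tab on the hinge side of the squeeze catch, m: 0 at rest, 0.009 fully squeezed towards the middle; spring return 2 N rising to 5 N. Its hook is clear of the keeper from about 0.006.
- tab_free (a joint): The other tab of the squeeze catch, on the door's free-edge side: same travel, spring and hook. Both hooks must be clear before the door can move; once it has moved out about 0.15 rad they no longer matter.
- door_hinge (a point): Point on the upright hinge axis of the door, at the height of the roof (150 mm above the bench), at the left front corner of the box. catch_mid is 153 mm from this axis.
- door (a joint): Door angle, rad: 0 shut, 1.57 square to the front, stop 1.75. Opens to the box's -x side, clockwise seen from above. A roller check resists from about 0.1 to 0.55 rad (up to 0.4 N m); past it a closer spring (0.13 N m) pulls the door back to about 0.95 rad, where the check stays it. Door 195 mm wide, 12 mm thick, from 12 to 150 mm above the bench.
- waiting_rack: Bystander: empty low black tube rack, 108 x 50 x 30 mm, on the bench right of the door's sweep. Origin: centre of the underside.
- bench_timer: Bystander: white bench timer lying on its back, 66 x 62 x 18 mm. Origin: centre of the underside.
- felt_marker: Bystander: felt marker lying on the bench, 135 mm long, 17 mm thick. Origin: centre of the underside.
- tape: Bystander: roll of tape lying flat, 100 mm across, 25 mm high. Origin: centre of the underside.

How it is judged:
By the outcome, as a careful person would: the job done as asked, in the order asked, and still so for the second after the job is handed in, while the arm keeps its last pose, push and grip.
It also fails if it takes over 59 s, if anything falls off the work surface, if the arm or the gripper's body presses on something with over 40 N, if the wrist force passes 120 N, or if a joint passes its speed limit or range.

## Robot

A 6-joint arm with a two-finger parallel gripper is mounted at the origin on a cart in front of the work surface, level with it; the furniture and walls round the work are solid. World frame = base frame: x ahead of the robot, y to its left, z up, the work surface at z = 0. Lengths are in mm, angles in rad, forces in N, time in s.
With the tool pointing down it reaches from about 225 to 725 mm from the base axis. Payload 3.1 kg.
Tool frame: the origin (TCP) lies on the front face of the gripper's body, between the roots of the fingers; the fingertips stand 73 mm ahead of it and the grasp point (between the pads) lies 54 mm ahead of it (arm.tcp_to_tips is the distance from the TCP to the fingertips, in mm); z points along the fingers, y is the line along which they close (so a half turn about z gives the same grasp; the last joint's range is limited). The gripper opens to 85 mm and grips with 20 to 120 N. Pads are 22 mm wide; open, the fingers measure 114 mm over their backs; the gripper's body (76 mm by 85 mm) begins 54 mm behind the grasp point. The pads swing forward as they close: fully open they stand 13 mm farther back than shut.
Start: joints at [-1.242, 0.048, 0.099, 1.622, 0, 1.443], TCP at [231.551, -471.171, 303.912] pointing down, gripper open.
Joint ranges: [-2.91, 2.91], [-0.99, 1.94], [-1.21, 1.42], [-2.12, 2.29], [-1.49, 1.47], [-3.14, 3.14]. Speed limits (rad/s): [2.79, 2.79, 3.14, 3.14, 3.14, 3.14].

## Interface

Orientations are given as a rotation vector (axis times angle).
In Python, from bench import arm, hand, kinematics, sensors, cams, order gives the robot as it stands. The module is installed in compiled form; this text tells all that it offers. Calls block until the motion is done:
- arm.move_ptp(position, orientation): joint-space move of the TCP to a pose.
- arm.servo_line(position, frame=None, vel=150, max_force=None): straight line of the TCP; frame=None keeps the orientation; vel is the mean speed in mm/s. With max_force (N) it stops when the force on the tool has changed by that much, and returns True; else False.
- arm.goto_joints(angles): joint-space move.
- hand.set_gripper(opening, f_grip=None): finger opening in mm; f_grip is the grip in N (None keeps the last); returns when the fingers have stopped.
- arm.sleep(seconds).
- kinematics.solve_ik(position, orientation): joint angles nearest the present ones, or None.
- sensors.state(): the state.
- cams.camera(name): name is "scene" or "top" or "wrist"; returns (picture, depth): 480x640x3 uint8, blue, green, red; 480x640 float32, mm along the optical axis (not along the pixel's ray), 0 where there is no reading.
- cams.camera_params(name): a dict with "vertical_fov" (degrees; the focal length in pixels is half the picture's height over the tangent of half this angle, whatever the lens; pixels are square), "cx", "cy" (the principal point, pixels), "R" (3x3) and "t" (3): a world point X has camera coordinates R X + t; the wrist camera has in their place "mount" (4x4, takes a point from camera to tool coordinates, whose origin is the TCP and whose axes are the flange's). Camera axes: x right, y down, z forward; pixel columns grow to the right and rows downward; lengths in mm; the calibration is good to about 2 mm. A picture is of the moment at which its call begins: read the wrist's pose just before it. camera_params takes no time and is no camera call.
A pose or a line that the arm cannot do raises arm.MotionError and nothing moves.
- order.sign_off(): hands the job in; it is judged then, once.
The state is a dict: "t": time; "joints": joint angles; "dq": joint speeds; "joint_torque": joint torques, N m; "ee_pos": TCP position; "tool_rot": TCP orientation; "contact_force": force on the tool from outside, world axes, zero at the start; "torque": the same for the moment, N m; "grip_width": finger opening in mm; "grip_force": force on a finger pad.
Only numpy, scipy, OpenCV 4.12 (cv2) and the standard library are available. Lean on these libraries where they do the work, as an engineer would, in place of code of your own. Each camera call takes 0.05 s, during which the arm holds its last target. There are 200 camera calls.

## Working session

There is one attempt and no reset: what is moved stays moved. The work goes in short steps, each a Python script; the robot and the scene stay as the last script left them, time stands still between calls to the robot, and variables do not carry over. Pictures are saved under pics/ and viewed, at most 10 in all, crops included, and the job is handed in when it is done.

```bash
mkdir -p pics; ls
python3 - <<'E'
from bench import arm,hand,kinematics,sensors,cams,order
import cv2,numpy as np
s=sensors.state();print(s)
for n in("scene","top"):
    p,d=cams.camera(n);cv2.imwrite(f"pics/{n}0.png",p);np.save(f"pics/{n}0.npy",d)
    print(n,cams.camera_params(n))
print(cams.camera_params("wrist"))
E
```

```text
pics
{'t': 0.0, 'joints': array([-1.24178729e+00,  4.87253235e-02,  9.75936804e-02,  1.62205151e+00,
       -3.97873934e-06,  1.44299104e+00]), 'dq': array([-9.70208360e-04, -1.44721362e-03, -1.01503217e-03,  3.30264122e-05,
        1.06330854e-03, -1.31938412e-05]), 'joint_torque': array([-3.36018848e-04, -3.38788462e+01,  3.20012319e+01,  2.03845440e-02,
       -2.12992659e-04, -5.98035967e-06]), 'ee_pos': array([ 231.407929  , -470.73455783,  302.72815018]), 'tool_rot': array([-3.05768741e+00, -7.10801718e-01,  3.82470874e-04]), 'contact_force': array([ 0.00272962,  0.64799573, -0.60609454]), 'torque': array([ 0.02676344, -0.00535252, -0.01943963]), 'grip_force': 0.0, 'grip_width': 85.54116099712003}
scene {'vertical_fov': 45.41770022628915, 'cx': 329.64926544996445, 'cy': 241.26861454968108, 'R': array([[ 0.58191942, -0.81301345, -0.01946579],
       [-0.41695861, -0.27771925, -0.86545799],
       [ 0.69822296,  0.51174324, -0.50060319]]), 't': array([-323.49730247,  343.55870172, 1133.49672429])}
top {'vertical_fov': 48.1276909371943, 'cx': 320.4560769555583, 'cy': 235.28110758607767, 'R': array([[-0.01646642, -0.99985837,  0.00347698],
       [-0.98526826,  0.01563393, -0.17029987],
       [ 0.17022139, -0.00622999, -0.98538615]]), 't': array([ -13.51165593,  528.12283821, 1253.44449086])}
{'vertical_fov': 66.5714853569916, 'cx': 314.529609366338, 'cy': 233.91823089892026, 'mount': array([[-9.02497416e-04, -9.50628506e-01, -3.10329872e-01,
         7.94032802e+01],
       [ 9.99999495e-01, -9.95003266e-04,  1.39791594e-04,
         1.95151405e-01],
       [-4.41669110e-04, -3.10329589e-01,  9.50628924e-01,
        -7.00014780e+01],
       [ 0.00000000e+00,  0.00000000e+00,  0.00000000e+00,
         1.00000000e+00]])}
```

View pics/top0.png

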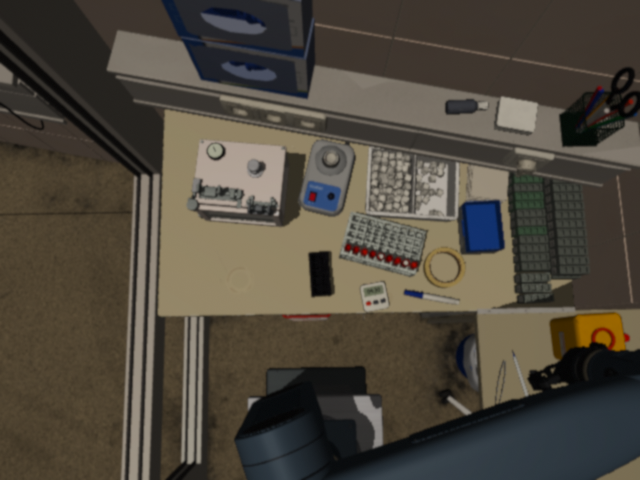

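View pics/scene0.png

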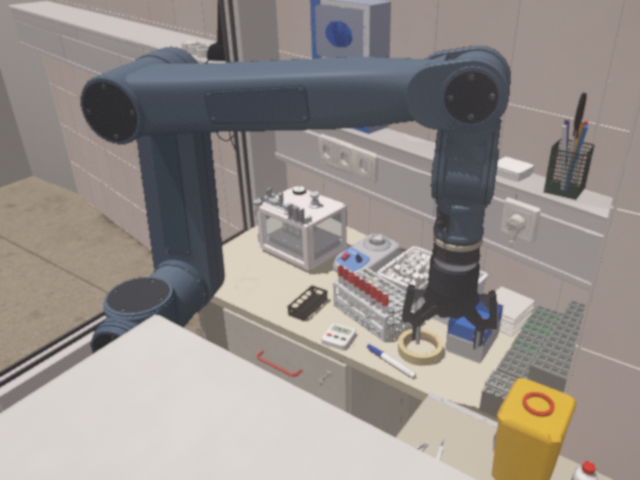

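Top view: box roof spans about cols 193–287, rows 142–213. The vent is at (257,167), the dial at (215,151), the catch around (262,206) and the bolt around (212,187). Next I fit the roof from depth.

```bash
cat > h.py <<'E'
from bench import arm,hand,kinematics,sensors,cams,order
import cv2,numpy as np
from scipy.spatial.transform import Rotation as R
def cloud(d,p,T=None):
    """depth -> HxWx3 world points; T = camera->world for the wrist"""
    f=240/np.tan(np.radians(p['vertical_fov'])/2)
    v,u=np.mgrid[0:480,0:640]
    c=np.stack([(u-p['cx'])/f*d,(v-p['cy'])/f*d,d],-1)
    if T is None: return (c-p['t'])@p['R']
    return c@T[:3,:3].T+T[:3,3]
def wrist(name):
    s=sensors.state();p=cams.camera_params('wrist')
    img,d=cams.camera('wrist');cv2.imwrite(f'pics/{name}.png',img)
    T=np.eye(4);T[:3,:3]=R.from_rotvec(s['tool_rot']).as_matrix();T[:3,3]=s['ee_pos'];T=T@p['mount']
    W=cloud(d,p,T);W[d==0]=np.nan;np.savez(f'pics/{name}.npz',W=W,T=T);return img,W,T
def down(yaw):
    """tool z down, closing line (tool y) at world angle yaw (mod pi)"""
    y=np.array([np.cos(yaw),np.sin(yaw),0]);z=np.array([0,0,-1.]);x=np.cross(y,z)
    return R.from_matrix(np.stack([x,y,z],1)).as_rotvec()
def log(*k):
    s=sensors.state();print(*k,'t%.1f'%s['t'],'pos',s['ee_pos'].round(1),'F',s['contact_force'].round(1),'w%.1f g%.1f'%(s['grip_width'],s['grip_force']),'q',s['joints'].round(2));return s
E
python3 - <<'E'
from h import *
p=cams.camera_params('top');W=cloud(np.load('pics/top0.npy'),p)
roi=np.zeros((480,640),bool);roi[125:235,170:300]=1
for lo,hi in((142,157),(160,172),(180,200)):
    m=roi&(W[...,2]>lo)&(W[...,2]<hi)
    P=W[m];print(lo,len(P),P[:,2].mean() if len(P) else 0)
    if lo==142:
        mm=cv2.morphologyEx(m.astype(np.uint8),cv2.MORPH_OPEN,np.ones((3,3)))>0
        print(cv2.minAreaRect(W[mm][:,:2].astype(np.float32)))
    n,l,st,c=cv2.connectedComponentsWithStats(m.astype(np.uint8))
    for i in range(1,n):
        if st[i,4]>5: print(st[i],W[l==i].mean(0).round(1))
for yaw in (0,np.pi/2,-np.pi/2,np.pi):
    for pos in((480,190,330),(400,200,330),(530,120,265)):
        q=kinematics.solve_ik(pos,down(yaw));print(yaw,pos,None if q is None else np.round(q,2))
E
```

```text
142 5062 148.73409327863428
((647.4127807617188, 162.09237670898438), (200.80410766601562, 166.3086395263672), 84.14019012451172)
[ 190  139   96   77 4995] [649.8 157.1 148.7]
[252 210   8   5  21] [563.6 125.4 149.5]
[261 212   8   4  18] [560.6 101.6 150.3]
160 548 163.2217299058664
[207 143  17  16 136] [705.9 213.5 162.3]
[250 168  11   7  21] [654.4 121.8 164.1]
[192 178   8  15  51] [626.6 256.9 162.6]
[199 187  18  10 123] [611.  226.9 163.8]
[220 189   4   7  11] [606.7 195.5 164.8]
[227 189  16  10  92] [604.6 168.2 163.6]
[247 197   6   6  14] [590.3 136.3 162.7]
[188 198   5   4   7] [593.3 267.5 161. ]
[270 198   6   8  20] [585.   83.7 161.8]
[187 202  11   8  28] [579.6 263.2 161.7]
[249 209   3   5   7] [562.4 131.9 166.1]
[256 210  11   4  17] [560.7 108.1 167.2]
[268 212   3   4   7] [556.4  90.2 167.1]
180 439 189.25722810197382
[253 125  47   9 121] [744.5  68.8 192.4]
[247 159  13  13 125] [661.8 123.8 187.7]
[196 184   5   9  32] [611.9 244.1 188.3]
[217 186   4   9  29] [606.6 198.3 188.7]
[247 203  24  11 131] [565.2 111.7 188.1]
0 (480, 190, 330) [0.25 0.03 0.14 1.67 0.   1.82]
0 (400, 200, 330) [ 0.31 -0.15 -0.03  1.68  0.    1.88]
0 (530, 120, 265) [0.1  0.09 0.07 1.55 0.   1.67]
1.5707963267948966 (480, 190, 330) [0.25 0.03 0.14 1.67 0.   0.25]
1.5707963267948966 (400, 200, 330) [ 0.31 -0.15 -0.03  1.68  0.    0.31]
1.5707963267948966 (530, 120, 265) [0.1  0.09 0.07 1.55 0.   0.1 ]
-1.5707963267948966 (480, 190, 330) [ 0.25  0.03  0.14  1.67  0.   -2.89]
-1.5707963267948966 (400, 200, 330) [ 0.31 -0.15 -0.03  1.68  0.   -2.83]
-1.5707963267948966 (530, 120, 265) [ 0.1   0.09  0.07  1.55  0.   -3.04]
3.141592653589793 (480, 190, 330) [ 0.25  0.03  0.14  1.67  0.   -1.32]
3.141592653589793 (400, 200, 330) [ 0.31 -0.15 -0.03  1.68  0.   -1.26]
3.141592653589793 (530, 120, 265) [ 0.1   0.09  0.07  1.55  0.   -1.47]
```

Run:
```python
from h import *
arm.move_ptp([570,165,370],down(np.radians(83.8)))
log();hand.set_gripper(0,30);log()
img,W,T=wrist('w1')
np.set_printoptions(suppress=True)
for lo,hi in((186,196),):
    m=(W[...,2]>lo)&(W[...,2]<hi)&(W[...,0]<720)&(W[...,1]>60)
    m=cv2.morphologyEx(m.astype(np.uint8),cv2.MORPH_OPEN,np.ones((3,3)))
    n,l,st,c=cv2.connectedComponentsWithStats(m)
    for i in range(1,n):
        if st[i,4]>30: print(st[i],np.median(W[l==i],0).round(1),[np.round(a,1) for a in cv2.minAreaRect(W[l==i][:,:2].astype(np.float32))])
m=(W[...,2]>146)&(W[...,2]<154)
print(cv2.minAreaRect(W[m][:,:2].astype(np.float32)))
```

```text
t2.7 pos [570.2 164.  369.9] F [ 0.3 -0.  -0.4] w85.4 g0.0 q [ 0.17  0.26  0.48  1.78 -0.    0.28]
t3.4 pos [570.  165.1 370. ] F [-0.6  0.6 -0.4] w0.1 g0.0 q [ 0.17  0.26  0.48  1.78 -0.    0.28]
[208 223  12  25 230] [564.9  92.5 191. ] [array([565.4,  91.5]), array([ 6.8, 17.1]), np.float64(84.1)]
[268 223  10  25 214] [569.1 134.  191.2] [array([569.8, 133.7]), array([ 6.4, 17.5]), np.float64(84.6)]
[231 226  26  19 421] [566.9 113.2 191.5] [array([567.3, 112.7]), array([18.4, 13.3]), np.float64(82.5)]
[362 265   9  24 202] [609.1 199.  191.4] [array([609.8, 199. ]), array([ 6. , 17.5]), np.float64(85.7)]
[423 265  10  24 213] [614.  244.3 191.5] [array([614.9, 244.9]), array([ 5.9, 17.4]), np.float64(84.6)]
[262 332  14  17 126] [656.8 117.1 189. ] [array([657.4, 116.9]), array([ 5.9, 16.8]), np.float64(51.9)]
((668.042236328125, 251.6261749267578), (414.4203186035156, 187.75787353515625), 66.65501403808594)
```

View pics/w1.png

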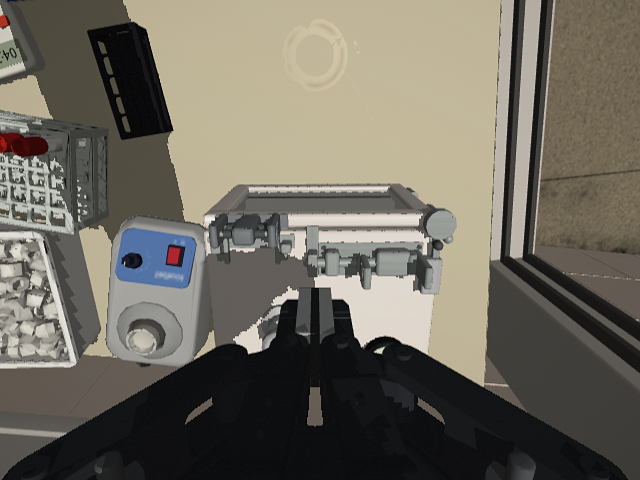

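Wrist view: catch tabs at (213,235) and (272,235), thumb-piece at (366,277), post at (427,277) and hinge cap at (440,222). The vent is partly hidden at (270,335). I'll check the hinge point and side clearances, then press the vent.

Run:
```python
from h import *
p=cams.camera_params('top');Wt=cloud(np.load('pics/top0.npy'),p);W=np.load('pics/w1.npz')['W']
for r,c in((222,440),(212,440),(232,440),(222,430),(222,450),(238,437),(246,447)): print('hinge',W[r,c].round(1))
def ext(W,x0,x1,y0,y1,z0=15):
    m=(W[...,0]>x0)&(W[...,0]<x1)&(W[...,1]>y0)&(W[...,1]<y1)&(W[...,2]>z0);P=W[m]
    return len(P),(P.min(0).round(),P.max(0).round()) if len(P) else 0
print('mixer',ext(W,560,720,-40,60)); 
print('left',ext(Wt,300,560,295,480)); print('leftb',ext(Wt,560,720,280,480))
for c in(110,130,145,155,165): print(Wt[270,c].round(0),Wt[170,c].round(0))
hand.set_gripper(0,30)
f=down(np.radians(84.3))
arm.move_ptp([663.5,124.5,285],f);log('above')
arm.servo_line([663.5,124.5,267],vel=60);log('near')
print(arm.servo_line([663.5,124.5,250],vel=20,max_force=18));log('down')
arm.sleep(1.3);log('held')
arm.servo_line([663.5,124.5,290],vel=100);log('up')
```

```text
hinge [582.2 263.4 161.7]
hinge [573.9 263.4 161.7]
hinge [590.9 263.7 160.7]
hinge [581.1 255.3 162.3]
hinge [583.1 271.4 161.4]
hinge [595.8 261.3 160.4]
hinge [6.686e+02 3.244e+02 4.000e-01]
mixer (6699, (array([586., -40.,  15.]), array([720.,  60., 150.])))
left (0, 0)
leftb (2816, (array([704., 415.,  15.]), array([720., 461., 642.])))
[ 543.  793. -760.] [ 948.  816. -766.]
[463. 470. -59.] [705. 453.  23.]
[463. 434. -66.] [710. 421.   6.]
[462. 407. -63.] [722. 408. -35.]
[455. 364.  -2.] [711. 372.   1.]
above t4.3 pos [662.9 124.6 285. ] F [0.  0.  0.3] w0.1 g0.0 q [0.09 0.46 0.55 1.67 0.   0.19]
near t4.7 pos [662.9 124.9 267. ] F [0.  0.6 1.3] w-0.3 g0.0 q [0.09 0.45 0.51 1.63 0.   0.19]
False
down t5.7 pos [663.6 124.5 254.6] F [-3.8 -0.2 13.5] w0.0 g6.7 q [ 0.09  0.44  0.47  1.59 -0.    0.19]
held t7.0 pos [663.6 124.5 254.7] F [-2.9  0.2 12.9] w-0.1 g6.7 q [ 0.09  0.44  0.47  1.59 -0.    0.19]
up t7.6 pos [663.5 124.5 289.1] F [0.7 0.2 0.3] w-0.2 g0.0 q [ 0.09  0.46  0.56  1.67 -0.    0.19]
```

Run:
```python
from h import *
f=down(np.radians(84.3))
arm.move_ptp([613.5,229.7,285],f);hand.set_gripper(85,30)
print(arm.servo_line([613.5,229.7,243],vel=80,max_force=15));log('dn')
hand.set_gripper(30,25);log('sq');arm.sleep(0.4);log('sq')
hand.set_gripper(85);log('open')
arm.servo_line([613.5,229.7,285],vel=120)
arm.move_ptp([545,140,340],f);hand.set_gripper(70)
img,W,T=wrist('w2')
m=((W[...,2]>186)&(W[...,2]<196)&(W[...,0]<720)&(W[...,1]>60)).astype(np.uint8)
m=cv2.morphologyEx(m,cv2.MORPH_OPEN,np.ones((3,3)))
n,l,st,c=cv2.connectedComponentsWithStats(m)
for i in range(1,n):
    if st[i,4]>30: print(st[i],[np.round(a,1) for a in cv2.minAreaRect(W[l==i][:,:2].astype(np.float32))])
log()
```

```text
False
dn t9.6 pos [613.5 229.7 243.1] F [-0.4 -0.1 -0.2] w85.3 g0.0 q [ 0.26  0.39  0.38  1.56 -0.    0.36]
sq t10.1 pos [614.1 230.8 244.7] F [-0.9  3.1  5.1] w35.1 g31.2 q [0.26 0.39 0.38 1.56 0.   0.36]
sq t10.5 pos [614.1 230.8 244.7] F [-0.6  2.7  5.8] w34.5 g31.3 q [0.26 0.39 0.38 1.56 0.   0.36]
open t11.0 pos [613.4 229.6 242.6] F [-0.2  0.1 -0.1] w85.3 g0.0 q [ 0.26  0.39  0.38  1.56 -0.    0.36]
[239 269  11  26 255] [array([565. ,  91.2]), array([ 7. , 17.5]), np.float64(83.6)]
[304 269  10  27 251] [array([569.4, 133.7]), array([ 6. , 17.2]), np.float64(84.2)]
[263 271  26  22 499] [array([567.4, 111.8]), array([16.9, 13.7]), np.float64(83.6)]
[470 314  13  27 279] [array([615.2, 244.9]), array([ 6.2, 18.5]), np.float64(83.9)]
[292 382  36  31 874] [array([663.3, 124.5]), array([26.2, 26.2]), np.float64(84.8)]
t12.5 pos [545.1 140.6 338.8] F [0.6 0.1 0.2] w70.0 g0.0 q [0.13 0.16 0.29 1.7  0.   0.23]
```

View pics/w2.png

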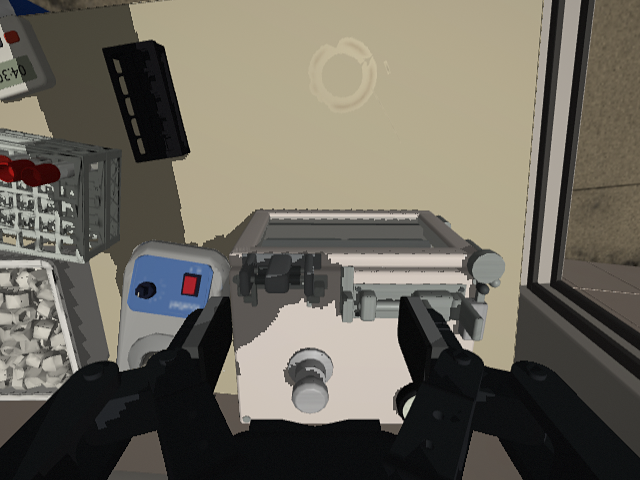

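The bolt squeeze stalled at about 35 mm against the 36 mm drawn gap, so it's fully drawn. The catch middle is at (276,280) px, world (567.2, 112.4). Now I squeeze the catch and start the swing.

```bash
cat >> h.py <<'E'
C=np.array([567.2,112.4]);H=np.array([582.3,264.7])
def swing(a,b,n,z,vel=80,mf=None):
    for th in np.linspace(a,b,n+1)[1:]:
        c,s=np.cos(-th),np.sin(-th);v=C-H
        P=H+np.array([c*v[0]-s*v[1],s*v[0]+c*v[1]])
        if arm.servo_line([*P,z],down(np.radians(84.3)-th),vel=vel,max_force=mf):
            log('FORCE at %.2f'%th);return
        s=sensors.state();print('%.2f'%th,(s['ee_pos'][:2]-P).round(1),s['contact_force'].round(1),'m',s['torque'].round(2),'w%.1f'%s['grip_width'])
E
python3 - <<'E'
from h import *
f=down(np.radians(84.3))
arm.move_ptp([*C,280],f)
print(arm.servo_line([*C,243],vel=80,max_force=15));log('dn')
hand.set_gripper(24,40);arm.sleep(.2);s=log('sq')
swing(0,0.3,4,243,60,25);log()
E
```

```text
False
dn t13.4 pos [567.1 112.6 243.2] F [-0.   0.2  0.3] w70.0 g0.0 q [0.08 0.18 0.12 1.51 0.   0.18]
sq t14.1 pos [567.7 112.8 245.8] F [-2.5  0.6  7.5] w26.5 g42.1 q [0.08 0.18 0.13 1.51 0.   0.18]
0.07 [1.  0.4] [0.1 1.2 5.9] m [0.14 0.04 0.01] w26.9
0.15 [1.2 0.4] [0.2 0.4 6.1] m [ 0.15 -0.07  0.08] w26.6
0.22 [1.6 0.4] [2.7 0.5 6.4] m [ 0.2  -0.19  0.11] w26.8
0.30 [2.1 0.3] [2.2 1.5 6. ] m [ 0.13 -0.43  0.26] w26.6
t15.5 pos [525.  124.  245.9] F [2.2 1.5 6. ] w26.6 g42.0 q [ 0.11  0.07  0.01  1.5  -0.    0.51]
```

Run:
```python
from h import *
swing(0.3,1.57,11,243,90,25);log()
arm.sleep(.5);log()
wrist('w3');p,d=cams.camera('top');cv2.imwrite('pics/top3.png',cv2.resize(p[100:330,130:400],None,fx=2.5,fy=2.5))
```

```text
0.42 [1.6 0.5] [1.6 0.6 6.6] m [ 0.12 -0.29  0.1 ] w27.1
0.53 [1.2 0.7] [-0.   0.7  7.9] m [ 0.26 -0.02  0.03] w26.8
0.65 [1.4 0.7] [1.1 1.2 6.4] m [ 0.16 -0.16  0.11] w27.2
0.76 [0.7 1.4] [-1.6  3.4  7.2] m [ 0.64  0.26 -0.21] w26.9
0.88 [1.3 1.2] [0.6 1.6 8.4] m [ 0.43 -0.05 -0.07] w26.7
0.99 [1.8 0.8] [1.5 1.1 6.2] m [ 0.15 -0.26  0.13] w26.7
1.11 [1.9 0.8] [1.7 1.4 6.7] m [ 0.07 -0.23  0.08] w27.0
1.22 [2.  0.7] [1.3 0.1 7.3] m [-0.03 -0.33  0.17] w26.9
1.34 [2.  0.7] [2.3 0.  7.3] m [-0.07 -0.28  0.16] w26.7
1.45 [2.1 0.7] [2.1 0.  5.9] m [-0.11 -0.31  0.16] w26.6
1.57 [2.2 0.6] [ 2.5 -0.6  7.9] m [-0.08 -0.36  0.1 ] w26.5
t19.3 pos [432.2 280.3 245.8] F [ 2.5 -0.6  7.9] w26.5 g42.1 q [ 0.45  0.01 -0.05  1.5  -0.    2.11]
t19.8 pos [432.1 280.1 245.8] F [2.  0.6 6.7] w27.0 g42.1 q [ 0.45  0.01 -0.06  1.5  -0.    2.11]
```

View pics/w3.png

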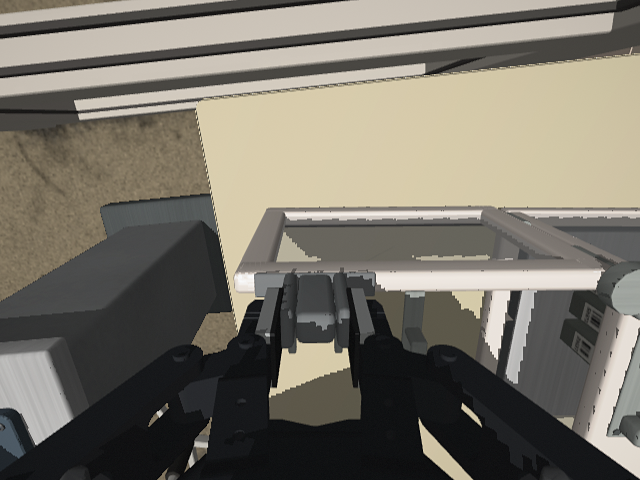

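View pics/top3.png

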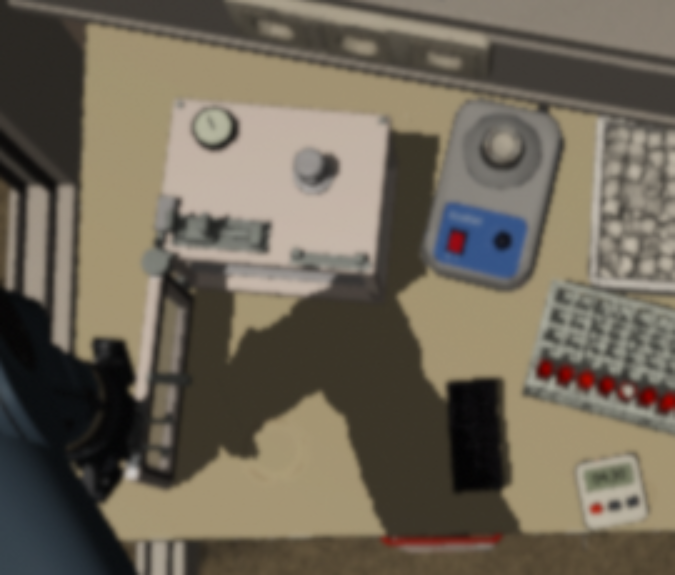

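The wrist view shows both tabs squeezed between the pads at about (315,310), with the door frame running from (240,280) to the hinge at (620,285). In the top crop the door runs from (155,260) to (145,475), square to the front. The rack, timer and the rest haven't moved.

```bash
python3 -c "
from h import *
log();print(order.sign_off())"
```

```text
t19.9 pos [432.1 280.1 245.8] F [ 2.3 -0.2  6.9] w26.6 g42.1 q [ 0.45  0.01 -0.06  1.5  -0.    2.11]
the job is handed in; nothing more can be done
None
```

I pressed and held the vent for over a second, drew the bolt, squeezed the catch and swung the door open; I handed the job in at about 20 s with the arm still holding the door square to the front and nothing else on the bench moved.

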